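# Index a specimen jar on the photo turntable

### The arm

A 6-joint arm with a two-finger parallel gripper is mounted at the origin on the work surface; the furniture and walls round the work are solid. World frame = base frame: x ahead of the robot, y to its left, z up, the work surface at z = 0. Lengths are in mm, angles in degrees, forces in N, time in s.
With the tool pointing down it reaches from about 350 to 850 mm from the base axis. Payload 8.1 kg.
Tool frame: the origin (TCP) lies at the very end of the fingers, on their centre line; the grasp point (between the pads) lies r.tcp_to_grasp behind it (r.tcp_to_grasp is the distance from the TCP to the grasp point, in mm); z points along the fingers, y is the line along which they close (so a half turn about z gives the same grasp; the last joint's range is limited). The gripper opens to 85 mm and grips with 20 to 120 N. Pads are 22 mm wide; open, the fingers measure 114 mm over their backs; the gripper's body (76 mm by 85 mm) begins 54 mm behind the grasp point. The pads swing forward as they close: fully open they stand 13 mm farther back than shut.
Start: joints at [64.607, 7.471, 85.268, -0, 87.261, -4.893], TCP at [210.108, 562.014, 231.292] pointing down, gripper open.
Joint ranges: [-169.43, 169.43], [-51.17, 129.36], [1.28, 143.12], [-76.62, 256.62], [0, 156.53], [-152.29, 152.29]. Speed limits (degrees/s): [136.94, 136.94, 159.86, 180, 180, 180].

### API

Orientations are given as [roll, pitch, yaw] about the fixed x, y, z axes, in that order (R = Rz(yaw) Ry(pitch) Rx(roll)).
In Python, from bench import sense, viewer, order, r gives the robot as it stands.
- The arm moves only by the tool carry_out, never from a script. Its argument "increments" is one flat list of numbers, 7 for each row, row after row: the shift along the tool's x, y, z as a fraction of full scale, then the turn, a rotation vector about the tool's x, y, z as a fraction of full scale, then the opening, from -1 (shut) to 1 (fully open). A call has exactly 10 rows; each row is the pose to reach, as a shift and turn from the pose commanded when the call began, along the tool's axes at that moment, turning the shorter way round; what a row does not reach only later rows make up. Full scale, the value 1, is 400 mm for a shift and 2 pi rad for a turn. A row lasts 1/8 s, in which the tool goes at most 62.5 mm and 10.7 degrees, less where a joint would pass 70% of its speed; a pose out of reach is approached as far as the arm can. A call with a number of a shift or a turn outside -1 to 1 is refused whole. A call with a gripper value outside its range is refused whole. The fingers move at their own pace and stop on an object; "force" is the grip in N (left out, the last holds). Time passes only in rows, so rows that repeat a pose let the fingers close, or fill a call up. It gives the time, the measured TCP pose, the force, the opening and the grip force at its end, in the units of the state.
- sense(): the state, without advancing time (a new reading comes with each control period).
- viewer.snapshot(name): name is "scene" or "side" or "wrist"; returns the picture (400x640x3 uint8, red, green, blue); there is no depth.
- viewer.get_calibration(name): a dict with "fx", "fy", "cx", "cy" (pixels), "k1" (the pictures are not rectified: a ray, as slopes to the right and down, at radius r is drawn at 1 + k1 r^2 times it, then the intrinsics apply), "R" (3x3) and "t" (3): a world point X has camera coordinates R X + t. Camera axes: x right, y down, z forward; pixel columns grow to the right and rows downward; lengths in mm; the calibration is good to about 2 mm. A picture is of the moment at which its call begins: read the wrist's pose just before it. get_calibration takes no time and is no camera call; for the wrist camera it gives the pose at the moment of the call.
- order.hand_in(): hands the job in; it is judged then, once.
The state is a dict: "time": time; "joint_pos": joint angles; "qd": joint speeds; "joint_efforts": joint torques, N m; "tool_pos": TCP position; "tcp_rot": TCP orientation; "ft_force": force on the tool from outside, world axes, zero at the start; "wrist_torque": the same for the moment, N m; "finger_gap": finger opening in mm; "grip_force": force on a finger pad.
Only numpy, scipy, OpenCV 4.12 (cv2) and the standard library are available. Lean on these libraries where they do the work, as an engineer would, in place of code of your own. Each camera call takes 0.05 s, during which the arm holds its last target. There are 200 camera calls.

### The job

Set the specimen up for its next photograph: stand the shortest of the three white-capped jars upright in the middle of the round turntable, then pull the round lock knob on the side of the control box fully out. Turn the bar knob on top of the box anticlockwise back to its stop, and from there click it exactly five clicks clockwise without running past. Finally push the lock knob fully home; leave the other two jars where they stand.

Things in the scene. Friction and masses are not known exactly. Their poses are not given: they have to be found in the camera images.
- stage: photo turntable unit, fixed to the table: aluminium base plate 10 mm thick and 120 mm wide (its x -60 to 60, y -55 to 190 mm) that carries a grey control box 100 x 100 mm, top at 58 mm, and a black turntable. Origin on the table under the centre of the control box; its y axis points from the box to the turntable, x away from the robot at yaw 0, z up
- turntable_top (a point): centre of the upper face of the turntable, a flat black disc 100 mm across, face 26 mm above the table, 125 mm from the box centre along the unit's +y. It turns 1:1 with the bar knob
- index_knob_grip (a point): point on the vertical axis of the black bar knob on the box, 90 mm above the table: grip here, fingers across the bar. The bar is 42 mm long, 14 mm thick; its top is 7 mm above this point, a round skirt 44 mm across ends 15 mm below it. A white line marks its pointer end: at the stop it points to the unit's -x, at the long white tick of the scale; each click has a short tick
- index_knob (a joint): turn of the bar knob, clockwise from above positive: 0 at the anticlockwise stop, one click each 0.419 rad (24 degrees), nine clicks in all; five clicks = 2.094. The bar lies along the unit's x at 0. It starts one to three clicks from the stop. Spring detents of about 0.1 Nm pull it into the nearest click when it is let go; the lock wedges it while home
- lock_grip (a point): centre of the black round lock knob, a cylinder 26 mm across and 24 mm long with its axis level along the unit's y, on a steel rod that comes out of the box's -y face, 38 mm above the table. At home its near end stands 14 mm off the box, this point 26 mm. It can be gripped from above with the fingers either side along the unit's x
- lock (a joint): travel of the lock knob in m: 0 home, 0.024 fully out; it slides along the unit's -y as it is pulled out. It snaps over half way, takes about 8 N, and stays at either end; it starts home
- jar_short: the jar to be loaded, the shortest of three glass jars with white screw caps: 47 mm across, 74 mm tall, 0.17 kg, upright on the table; origin at the centre of its underside
- jar_mid: the middle jar, 46 mm across, 88 mm tall, stays where it is; origin at the centre of its underside
- jar_tall: the tallest jar, 43 mm across, 108 mm tall, stays where it is; origin at the centre of its underside

How it is judged (in metres and radians):
On the way, in this order (a step that is already met when the one before it is completed fails the run):
1. the shortest jar stands upright in the middle of the turntable, let go (horizontal distance between jar_short and turntable_top below 0.015 m and distance between jar_short and turntable_top below 0.017 m and angle between jar_short's own z axis and vertical below 0.1 rad and contact force between the fingers and jar_short below 0.1 N), for 0.2 s.
2. the lock knob is fully out (value of joint lock above 0.02 m), for 0.2 s.
3. with the lock out, the bar knob is back at its anticlockwise stop (value of joint lock above 0.018 m and value of joint index_knob below 0.08 rad), for 0.2 s.
4. with the lock out, the bar knob stands at the fifth click (value of joint lock above 0.018 m and value of joint index_knob between 1.99 and 2.2 rad), for 0.3 s.
5. the lock knob is fully home (value of joint lock below 0.003 m), for 0.2 s.
At the end, for the whole second after the job is handed in: The lock knob is home (within 3 mm), the bar knob rests at the fifth click from its stop (within 0.1 rad), and the shortest jar stands upright (within 0.1 rad), at rest, on the turntable within 15 mm of its centre (value of joint lock below 0.003 m and value of joint index_knob between 1.99 and 2.2 rad and horizontal distance between jar_short and turntable_top below 0.015 m and distance between jar_short and turntable_top below 0.017 m and angle between jar_short's own z axis and vertical below 0.1 rad and linear speed of jar_short below 0.02 m/s); the robot touches nothing.
It fails at once if the bar knob is run past the fifth click to the sixth (value of joint index_knob above 2.36 rad).
It fails at once if one of the other two jars is pushed away or tipped (distance of any of jar_mid, jar_tall from where it was at the start of the episode above 0.03 m or angle between any of jar_mid, jar_tall's own z axis and vertical above 0.4 rad).
It also fails if it takes over 64 s, if anything falls off the work surface, if the arm or the gripper's body presses on something with over 40 N, if the wrist force passes 120 N, or if a joint passes its speed limit or range.

## Working session

There is one attempt and no reset: what is moved stays moved. The work goes in short steps, Python scripts to look and compute and a tool call to move; the robot and the scene stay as the last step left them, time stands still between calls to the robot, and variables do not carry over. Pictures are saved under pics/ and viewed, at most 10 in all, crops included, and the job is handed in when it is done.

Besides the shell and the picture viewer there is one more tool, called after ">>>" by a JSON object that holds its "method" and its "body". carry_out: Moves the arm, as the interface text tells. Its arguments: {"type":"object","properties":{"increments":{"type":"array"},"force":{"type":"number"}},"required":["increments"]}

```bash
ls; mkdir -p pics
python3 - <<'E'
from bench import sense,viewer,order,r
import cv2,numpy as np
s=sense();print(s); print(r.tcp_to_grasp)
for n in("scene","side","wrist"):
    c=viewer.get_calibration(n);print(n,c)
    im=viewer.snapshot(n);cv2.imwrite(f"pics/{n}0.png",im[...,::-1])
E
```

```text
pics
{'time': 0.0, 'joint_pos': array([ 6.46065190e+01,  7.51411047e+00,  8.53275461e+01,  3.53299833e-05,
        8.72609151e+01, -4.89247711e+00]), 'qd': array([0.08959243, 0.07323859, 0.04850734, 0.00172252, 0.01387801,
       0.05491524]), 'joint_efforts': array([ 1.18922082e-03, -5.69388127e+01, -5.00558996e+01,  2.88873241e-05,
        1.40755170e-02, -2.66030696e-05]), 'tool_pos': array([209.87947793, 561.52947805, 230.27143138]), 'tcp_rot': array([-1.79897805e+02, -8.78309537e-03,  1.59498987e+02]), 'ft_force': array([ 0.10407365,  0.56308715, -0.09903953]), 'wrist_torque': array([-0.06842949,  0.03739715,  0.03135678]), 'grip_force': 0.0, 'finger_gap': 85.30555277065956}
18.700000000000003
scene {'fx': 395.439791768724, 'fy': 395.439791768724, 'cx': 316.8146078757156, 'cy': 197.45653044613383, 'k1': -0.012336557478151943, 'R': array([[-4.93355259e-01, -8.69827896e-01, -1.40383703e-04],
       [-5.14733409e-01,  2.92080299e-01, -8.06063655e-01],
       [ 7.01177657e-01, -3.97603483e-01, -5.91828830e-01]]), 't': array([314.04943032, 246.93176706, 649.55748579])}
side {'fx': 489.6355713512561, 'fy': 489.6355713512561, 'cx': 316.06402102735166, 'cy': 206.78842224365226, 'k1': -0.03252584857608473, 'R': array([[ 0.99690722, -0.07732638,  0.01402216],
       [-0.04103131, -0.66431987, -0.74632134],
       [ 0.06702552,  0.74343779, -0.66543808]]), 't': array([-395.78793301,  168.50899884, 1075.0811051 ])}
wrist {'fx': 296.42269020096137, 'fy': 296.42269020096137, 'cx': 319.90621888088054, 'cy': 204.08489943909618, 'k1': -0.0288842307610729, 'R': array([[ 0.34949492,  0.93693777, -0.00095969],
       [ 0.89296466, -0.33278168,  0.30310143],
       [ 0.28366781, -0.10678938, -0.95295782]]), 't': array([-599.83956218,  -39.87898858,  379.9900175 ])}
```

View pics/scene0.png

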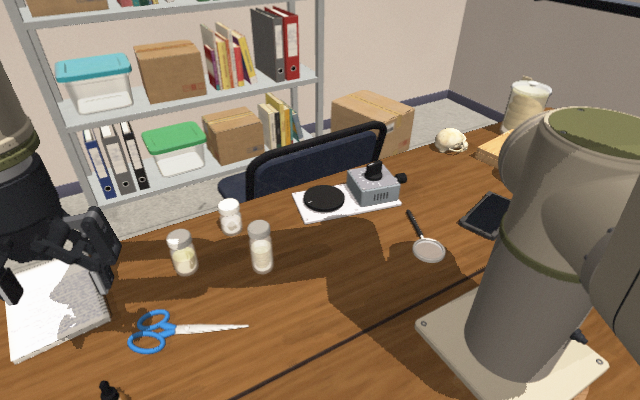

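View pics/side0.png

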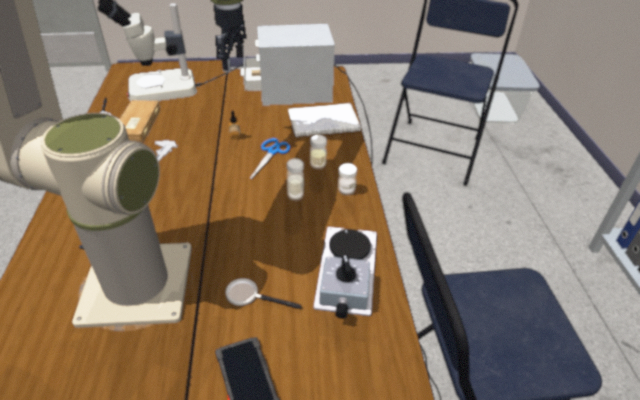

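The scene view shows jars at about (181,252), (230,217) and (260,247), the disc at (324,198), the bar knob at (374,170) and the lock knob at (401,178). In the side view the same things are at (318,152), (347,178), (296,180), (350,245), (346,268) and (342,309). The jar by the plate edge, (230,217) in scene and (347,178) in side, looks shortest.

```bash
cat > h.py <<'E'
import numpy as np,cv2
from scipy.optimize import brentq
from scipy.spatial.transform import Rotation as Ro
def ray(c,p):
    p=np.array([[p]],float); d=np.array([(p[0,0,0]-c['cx'])/c['fx'],(p[0,0,1]-c['cy'])/c['fy']])
    u=d.copy()
    for _ in range(10): u=d/(1+c['k1']*(u@u))
    v=c['R'].T@np.array([u[0],u[1],1]); return -c['R'].T@c['t'], v/np.linalg.norm(v)
def onz(c,p,z):
    o,v=ray(c,p); return o+v*(z-o[2])/v[2]
def tri(*cp):
    A=np.zeros((3,3));b=np.zeros(3);L=[]
    for c,p in cp:
        o,v=ray(c,p);M=np.eye(3)-np.outer(v,v);A+=M;b+=M@o;L.append((M,o))
    x=np.linalg.solve(A,b); return x,max(np.linalg.norm(M@(x-o)) for M,o in L)
def proj(c,X):
    q=c['R']@np.array(X,float)+c['t'];u=q[:2]/q[2];u=u*(1+c['k1']*(u@u))
    return np.array([u[0]*c['fx']+c['cx'],u[1]*c['fy']+c['cy']])
def togo(s,pos,rpy):
    """row fractions (shift, rotvec) in tool axes from current measured pose"""
    R=Ro.from_euler('xyz',s['tcp_rot'],degrees=True)
    d=R.inv().apply(np.array(pos)-s['tool_pos'])/400
    w=(R.inv()*Ro.from_euler('xyz',rpy,degrees=True)).as_rotvec()/(2*np.pi)
    return np.round(np.r_[d,w],4)
E
python3 - <<'E'
from h import *
from bench import viewer
a=viewer.get_calibration("scene");b=viewer.get_calibration("side")
for n,p,q in [("A",(181,252),(318,152)),("B",(230,217),(347,178)),("C",(260,247),(296,180)),("disc",(324,198),(350,245)),("knob",(374,170),(346,268)),("lock",(401,178),(342,309))]:
    x,e=tri((a,p),(b,q));print(n,x.round(),round(e,1))
S=cv2.imread('pics/side0.png');A=cv2.imread('pics/scene0.png')
v=np.hstack([cv2.resize(A[140:290,150:420],None,fx=1.48,fy=1.48*1,interpolation=2),np.zeros((222,0,3),np.uint8)])
c1=cv2.resize(A[145:285,160:410],(800,448),interpolation=2)
cv2.imwrite('pics/c1.png',c1)
c2=cv2.resize(S[120:320,270:390],(360,600),interpolation=2)
w=cv2.imread('pics/wrist0.png');w=cv2.resize(w,(440,275))
o=np.zeros((600,800,3),np.uint8);o[:,:360]=c2;o[:275,360:]=w;cv2.imwrite('pics/c2.png',o)
E
```

```text
A [436. 414.  44.] 3.1
B [502. 294.  39.] 0.2
C [367. 278.  53.] 1.6
disc [482.  67.  21.] 0.8
knob [454. -53.  78.] 0.0
lock [ 438. -128.   40.] 0.4
```

View pics/c2.png

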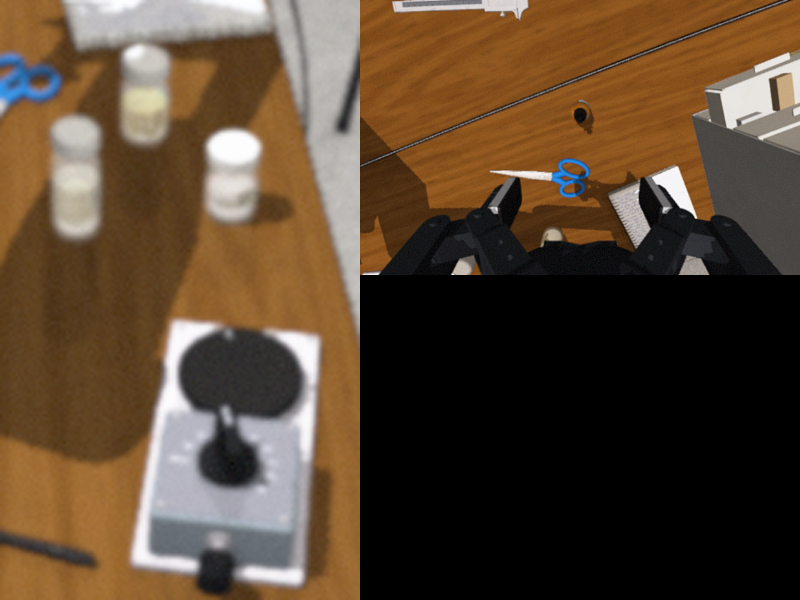

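Crop: disc, grey box and black lock knob at the lower left, three jars above, and the jar at right (230,175) is clearly the shortest. The rough mid-heights of 39, 44 and 53 mm match 74, 88 and 108 mm tall. The disc-knob distance of 123 mm and the lock position also fit, with stage yaw about -13°. Next I'll get wrist views.

Run:
```python
from h import *
from bench import sense
s=sense();print(togo(s,[488,236,250],[180,0,77]))
```

```text
[-9.362e-01 -5.191e-01 -4.820e-02 -2.000e-04  2.000e-04  2.292e-01]
```

>>> {"method": "carry_out", "body": {"increments": [-0.936,-0.519,-0.048,0,0,0.229,1,-0.936,-0.519,-0.048,0,0,0.229,1,-0.936,-0.519,-0.048,0,0,0.229,1,-0.936,-0.519,-0.048,0,0,0.229,1,-0.936,-0.519,-0.048,0,0,0.229,1,-0.936,-0.519,-0.048,0,0,0.229,1,-0.936,-0.519,-0.048,0,0,0.229,1,-0.936,-0.519,-0.048,0,0,0.229,1,-0.936,-0.519,-0.048,0,0,0.229,1,-0.936,-0.519,-0.048,0,0,0.229,1]}}

```text
time: 1.4
tool_pos: [487.7, 236.8, 250.3]
tcp_rot: [-180.0, 0.0, 77.3]
ft_force: [-0.7, 0.1, 0.0]
finger_gap: 85.5
grip_force: 0.0
```

```bash
cat >> h.py <<'E'
import pickle
def snapw(tag):
    from bench import viewer,sense
    c=viewer.get_calibration("wrist");im=viewer.snapshot("wrist")[...,::-1]
    cv2.imwrite(f'pics/{tag}.png',im);pickle.dump(c,open(f'pics/{tag}.pkl','wb'));return c,im
E
python3 - <<'E'
from h import *
from bench import sense
snapw('j1')
s=sense();print(s['time'],s['tool_pos'],s['tcp_rot']);print(togo(s,[458,-35,270],[180,0,77]))
E
```

```text
1.45 [487.60893858 237.03587901 250.35779135] [-1.79983923e+02  3.80123457e-03  7.72629411e+01]
[-0.6797  0.0777 -0.0491 -0.      0.      0.0007]
```

View pics/j1.png

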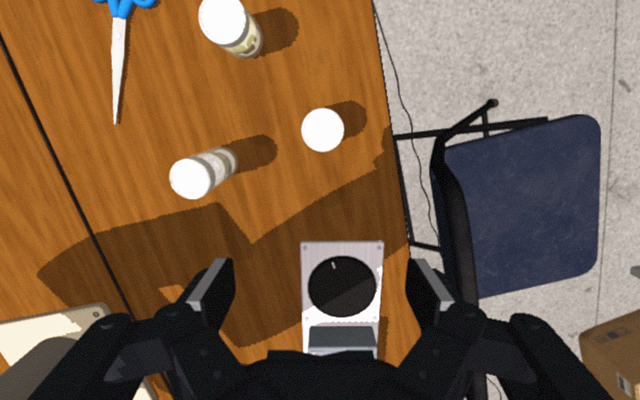

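Wrist view: the short jar's cap is at (322,130), the tall one's at (193,178) and the mid one's at (222,18). The turntable disc is at (342,286), on a plate spanning columns 301–383.

>>> {"method": "carry_out", "body": {"increments": [-0.68,0.078,-0.049,0,0,0,1,-0.68,0.078,-0.049,0,0,0,1,-0.68,0.078,-0.049,0,0,0,1,-0.68,0.078,-0.049,0,0,0,1,-0.68,0.078,-0.049,0,0,0,1,-0.68,0.078,-0.049,0,0,0,1,-0.68,0.078,-0.049,0,0,0,1,-0.68,0.078,-0.049,0,0,0,1,-0.68,0.078,-0.049,0,0,0,1,-0.68,0.078,-0.049,0,0,0,1]}}

```text
time: 2.7
tool_pos: [457.6, -35.1, 270.0]
tcp_rot: [-180.0, -0.0, 77.1]
ft_force: [0.8, 0.3, 0.6]
finger_gap: 85.7
grip_force: 0.0
```

Run:
```python
from h import *
from bench import sense
snapw('s1')
s=sense();print(s['time'],s['tool_pos'],s['tcp_rot'])
```

```text
2.75 [457.6393545  -35.24314472 270.04980937] [-1.79994163e+02  1.11658964e-04  7.71057967e+01]
```

View pics/s1.png

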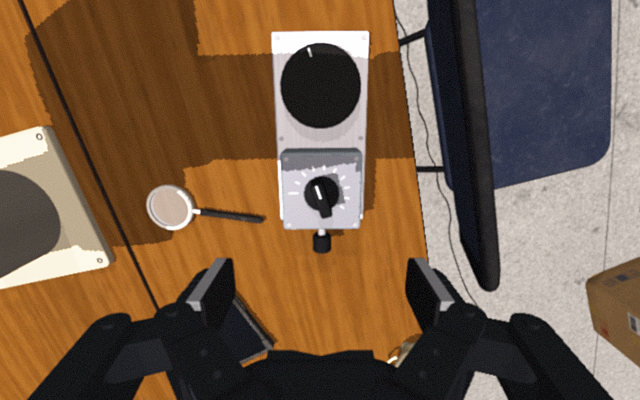

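Stage view: disc centre about (320,85), with its white mark at (309,50). The bar knob is at (321,195), its line pointing up and slightly left, which reads as three clicks from the stop. The lock knob is at (321,243), on the rod below the box.

```bash
cat > m.py <<'E'
from h import *
def L(t): return pickle.load(open(f'pics/{t}.pkl','rb')),cv2.imread(f'pics/{t}.png')
def blob(im,roi,f):
    x0,y0,x1,y1=roi;m=np.zeros(im.shape[:2],np.uint8)
    m[y0:y1,x0:x1]=f(im)[y0:y1,x0:x1]*255
    m=cv2.morphologyEx(m,cv2.MORPH_OPEN,np.ones((3,3)))
    cs,_=cv2.findContours(m,cv2.RETR_EXTERNAL,cv2.CHAIN_APPROX_NONE)
    return cv2.convexHull(max(cs,key=cv2.contourArea))[:,0].astype(float)
dark=lambda t:(lambda im:im.max(2)<t)
white=lambda im:im.min(2)>185
def circ(c,h,z):
    P=np.array([onz(c,p,z)[:2] for p in h])
    A=np.c_[2*P,np.ones(len(P))];k=np.linalg.lstsq(A,(P**2).sum(1),rcond=None)[0]
    return k[:2],np.sqrt(k[2]+k[:2]@k[:2])
E
python3 - <<'E'
from m import *
from bench import viewer
cj,ij=L('j1');cs,is_=L('s1');sc=viewer.get_calibration('scene');sd=viewer.get_calibration('side')
isc=cv2.imread('pics/scene0.png');isd=cv2.imread('pics/side0.png')
hj=blob(ij,(303,250,381,322),dark(45));hs=blob(is_,(276,38,366,132),dark(45))
for h in(hj,hs):print('disc px',cv2.fitEllipse(h.astype(np.float32)))
print('disc tri',tri((cj,cv2.fitEllipse(hj.astype(np.float32))[0]),(cs,cv2.fitEllipse(hs.astype(np.float32))[0])))
print('disc26',circ(cj,hj,26),circ(cs,hs,26))
cap=blob(ij,(290,100,355,160),white);e=cv2.fitEllipse(cap.astype(np.float32))
print('cap',e,circ(cj,cap,74))
csc=blob(isc,(215,195,245,236),lambda im:im.min(2)>150);csd=blob(isd,(335,160,360,195),lambda im:im.min(2)>150)
print(csc.min(0),csc.max(0),csd.min(0),csd.max(0))
lk=blob(is_,(305,232,340,256),dark(70));print('lock px',lk.min(0),lk.max(0),lk.mean(0))
q=cv2.minAreaRect(lk.astype(np.float32));print(q)
l2=blob(isd,(334,300,352,318),dark(75));l3=blob(isc,(392,170,410,186),dark(75))
cen=[cv2.minAreaRect(x.astype(np.float32))[0] for x in(lk,l2,l3)];print(cen)
print('lock tri',tri((cs,cen[0]),(sd,cen[1]),(sc,cen[2])),onz(cs,cen[0],44))
g=is_[140:262,270:375]
w=cv2.resize(g,None,fx=4.5,fy=4.5,interpolation=2);cv2.imwrite('pics/z1.png',w)
E
```

```text
disc px ((339.9929504394531, 282.93255615234375), (52.3050537109375, 67.46170806884766), 74.4251937866211)
disc px ((320.287109375, 85.72013854980469), (78.89990997314453, 82.59061431884766), 2.3754866123199463)
disc tri (array([481.41453038,  69.93669415,  13.58465949]), np.float64(0.8504627618731434))
disc26 (array([481.72240023,  73.64904007]), np.float64(46.68745999924348)) (array([481.65328699,  67.4254904 ]), np.float64(47.89037323380909))
cap ((322.0550537109375, 129.50119018554688), (41.78022003173828, 42.96837615966797), 0.4648844301700592) (array([502.77094015, 293.15148483]), np.float64(21.956722734580882))
[215. 195.] [240. 233.] [339. 163.] [356. 192.]
lock px [313. 232.] [330. 252.] [322.35714286 242.        ]
((321.5, 242.0), (20.0, 17.0), 90.0)
[(321.5, 242.0), (341.5, 310.5), (401.0, 177.5)]
lock tri (array([ 438.63646897, -129.60413745,   39.38684893]), np.float64(1.4552585719704558)) [ 439.22393032 -126.6183272    44.        ]
```

View pics/z1.png

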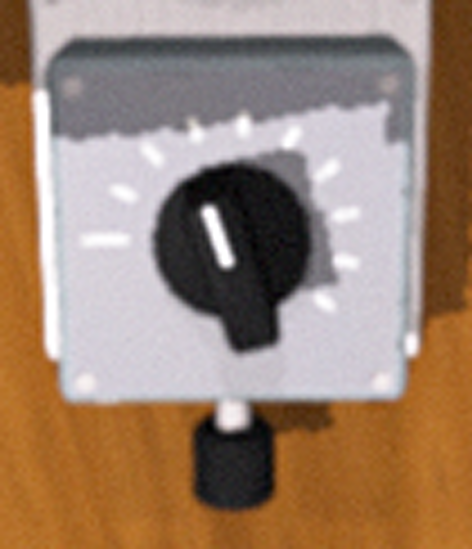

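Zoom: box screws at about (73,86), (390,83), (86,382), (380,381). The pointer sits towards the third short tick (three clicks), counting from the long tick at left, and the lock knob is at (234,462).

Run:
```python
from m import *
cs,i=L('s1');sc=pickle.load
f=lambda x,y:(270+(x-1.5)/4.5,140+(y-1.5)/4.5)
P=[onz(cs,f(*p),58)[:2] for p in [(73,86),(390,83),(86,382),(380,381)]]
P=np.array(P);print(P.round(1));c=P.mean(0);print('box c',c)
for a,b in[(0,1),(2,3),(2,0),(3,1)]:
    d=P[b]-P[a];print(np.hypot(*d),np.degrees(np.arctan2(d[1],d[0])))
print('skirt75',onz(cs,f(234,240),75),'bar top line mid 97',onz(cs,f(219,236),97),'bar ends',onz(cs,f(207,170),97),onz(cs,f(258,345),97))
d=np.array([481.65,67.43]);print('disc-box',np.hypot(*(d-c)),np.degrees(np.arctan2(d[1]-c[1],d[0]-c[0]))-90)
print('lock end top edges z38', [onz(cs,f(*p),38) for p in[(193,470),(273,470)]], 'ends z48',[onz(cs,f(*p),46)for p in[(235,422),(235,508)]])
print('plate z10',[onz(cs,p,10).round(1) for p in[(272,32),(369,32)]])
t=onz(cs,(309,50),26)[:2]-d;print('mark ang',np.degrees(np.arctan2(t[1],t[0])))
print('cam',-cs['R'].T@cs['t'])
```

```text
[[ 423.    -4.3]
 [ 505.6  -22.3]
 [ 405.   -87. ]
 [ 486.9 -105.4]]
box c [455.11419786 -54.72613659]
84.54148898163479 -12.292810641211739
84.01156266920688 -12.638781163145337
84.66305071284135 77.71204202204262
85.17195009817847 77.35449527549832
skirt75 [456.39125908 -50.76489901  75.        ] bar top line mid 97 [454.2272623  -42.99767349  97.        ] bar ends [455.0956799  -26.23352702  97.        ] [457.44709069 -72.91544243  97.        ]
disc-box 125.0050819042032 -12.255869867524225
lock end top edges z38 [array([ 425.8316846 , -129.70636933,   38.        ]), array([ 449.89264568, -135.1958114 ,   38.        ])] ends z48 [array([ 442.69646628, -113.57164088,   46.        ]), array([ 436.44304751, -141.28887227,   46.        ])]
plate z10 [array([438.7, 143.2,  10. ]), array([553.8, 117.1,  10. ])]
mark ang 95.0499796998172
cam [474.89498534  40.80321034 413.29031488]
```

Run:
```python
from h import *
from bench import sense
s=sense();print(togo(s,[502.8,293.1,200],[180,0,77.6]))
```

```text
[ 0.8254 -0.0731  0.1751 -0.      0.     -0.0014]
```

>>> {"method": "carry_out", "body": {"increments": [0.8254,-0.0731,0.1751,0,0,-0.0014,1,0.8254,-0.0731,0.1751,0,0,-0.0014,1,0.8254,-0.0731,0.1751,0,0,-0.0014,1,0.8254,-0.0731,0.1751,0,0,-0.0014,1,0.8254,-0.0731,0.1751,0,0,-0.0014,1,0.8254,-0.0731,0.1751,0,0,-0.0014,1,0.8254,-0.0731,0.1751,0,0,-0.0014,1,0.8254,-0.0731,0.1751,0,0,-0.0014,1,0.8254,-0.0731,0.1751,0,0,-0.0014,1,0.8254,-0.0731,0.1751,0,0,-0.0014,1]}}

```text
time: 4.0
tool_pos: [503.4, 291.8, 200.6]
tcp_rot: [180.0, -0.0, 77.5]
ft_force: [0.3, -0.5, -1.0]
finger_gap: 85.8
grip_force: 0.0
```

Run:
```python
from m import *
from bench import sense
s=sense();c2,i2=snapw('j2');c1,i1=L('j1')
print(s['time'],s['tool_pos'],s['tcp_rot'])
a=cv2.fitEllipse(blob(i1,(290,100,355,160),white).astype(np.float32))
h=blob(i2,(270,140,370,260),white);b=cv2.fitEllipse(h.astype(np.float32))
print(a,b);print(tri((c1,a[0]),(c2,b[0])),circ(c2,h,74))
for z in (120,48):print(togo(s,[502.8,293.1,z-18.7],[180,0,77.6]))
```

```text
4.0 [503.41197012 291.82248902 200.59007621] [ 1.79960816e+02 -2.48748302e-02  7.74845879e+01]
((322.0550537109375, 129.50119018554688), (41.78022003173828, 42.96837615966797), 0.4648844301700592) ((318.61798095703125, 194.4237518310547), (44.22959518432617, 46.169342041015625), 96.17842102050781)
(array([502.81998854, 293.47845953,  72.23164721]), np.float64(0.04266209466169736)) (array([502.78424583, 293.47423799]), np.float64(21.773664422224094))
[ 2.700e-03 -2.400e-03  2.482e-01  1.000e-04 -1.000e-04 -3.000e-04]
[ 2.600e-03 -2.500e-03  4.282e-01  1.000e-04 -1.000e-04 -3.000e-04]
```

>>> {"method": "carry_out", "body": {"increments": [0,0,0.2,0,0,0,1,0,0,0.35,0,0,0,1,0,0,0.445,0,0,0,1,0,0,0.445,0,0,0,1,0,0,0.445,0,0,0,0,0,0,0.445,0,0,0,-0.2,0,0,0.445,0,0,0,-0.4,0,0,0.445,0,0,0,-0.4,0,0,0.445,0,0,0,-0.4,0,0,0.445,0,0,0,-0.4], "force": 35}}

```text
time: 5.3
tool_pos: [505.4, 293.8, 25.9]
tcp_rot: [179.7, -0.2, 77.6]
ft_force: [-2.1, -0.9, 9.4]
finger_gap: 44.1
grip_force: 35.0
```

>>> {"method": "carry_out", "body": {"increments": [0,0,0,0,0,0,-0.4,0,0,0,0,0,0,-0.4,0,0,-0.05,0,0,0,-0.4,0,0,-0.15,0,0,0,-0.4,0,0,-0.25,0,0,0,-0.4,0,0,-0.325,0,0,0,-0.4,0,0,-0.325,0,0,0,-0.4,0,0,-0.325,0,0,0,-0.4,0,0,-0.325,0,0,0,-0.4,0,0,-0.325,0,0,0,-0.4], "force": 35}}

```text
time: 6.55
tool_pos: [502.2, 292.3, 150.6]
tcp_rot: [-179.9, 0.1, 77.6]
ft_force: [1.0, -0.5, -2.7]
finger_gap: 43.7
grip_force: 36.6
```

Run:
```python
from m import *
from bench import sense,viewer
s=sense();c,i=snapw('g1')
print(s['time'],s['tool_pos'],s['tcp_rot'],s['finger_gap'],s['grip_force'],s['ft_force'],s['joint_pos'].round(2))
h=blob(i,(270,140,370,260),white);b=cv2.fitEllipse(h.astype(np.float32));print(b)
z=s['tool_pos'][2]+48;print(circ(c,h,z),z)
sd=viewer.snapshot('side')[...,::-1];sc=viewer.snapshot('scene')[...,::-1]
o=np.hstack([i[100:400,160:480],sd[60:360,200:440],sc[100:400,130:370]]);cv2.imwrite('pics/g1v.png',o)
```

```text
6.55 [502.24599564 292.32486797 150.62172017] [-1.79890304e+02  8.53596804e-02  7.75652165e+01] 43.722840093160215 36.61195480261085 [ 1.00289553 -0.53326931 -2.73580942] [25.15  7.64 93.63 -0.   78.88 37.58]
((319.52801513671875, 248.9496612548828), (39.17706298828125, 62.79655456542969), 91.42169952392578)
(array([508.44265092, 320.50354056]), np.float64(10.652748072732292)) 198.62172016657377
```

View pics/g1v.png

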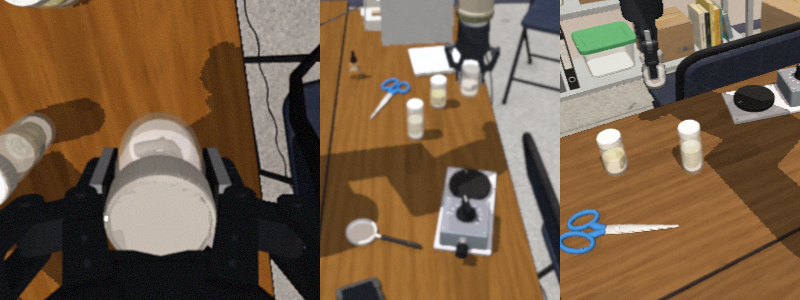

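The wrist, side and scene crops show the jar held upright between the pads, with the other jars untouched. Now I'll carry it over the disc.

>>> {"method": "carry_out", "body": {"increments": [-0.06,0.007,0,0,0,0,-0.4,-0.18,0.022,0,0,0,0,-0.4,-0.32,0.04,0,0,0,0,-0.4,-0.45,0.056,0,0,0,0,-0.4,-0.54,0.067,0,0,0,0,-0.4,-0.5623,0.07,0,0,0,0,-0.4,-0.5623,0.07,0.05,0,0,0,-0.4,-0.5623,0.07,0.13,0,0,0,-0.4,-0.5623,0.07,0.2,0,0,0,-0.4,-0.5623,0.07,0.23,0,0,0,-0.4], "force": 35}}

```text
time: 7.95
tool_pos: [480.7, 67.7, 58.2]
tcp_rot: [-179.8, 0.0, 77.6]
ft_force: [0.1, 0.0, -2.4]
finger_gap: 44.2
grip_force: 36.6
```

>>> {"method": "carry_out", "body": {"increments": [0,0,0.005,0,0,0,-0.4,0,0,0.01,0,0,0,-0.4,0,0,0.0125,0,0,0,-0.4,0,0,0.015,0,0,0,-0.4,0,0,0.0175,0,0,0,-0.4,0,0,0.02,0,0,0,-0.4,0,0,0.02,0,0,0,-0.4,0,0,0.02,0,0,0,-0.4,0,0,0.02,0,0,0,-0.4,0,0,0.02,0,0,0,-0.4], "force": 35}}

```text
time: 9.2
tool_pos: [482.0, 67.0, 52.1]
tcp_rot: [180.0, 0.0, 77.6]
ft_force: [0.8, -0.1, -1.4]
finger_gap: 44.0
grip_force: 36.6
```

>>> {"method": "carry_out", "body": {"increments": [0,0,0.0025,0,0,0,-0.4,0,0,0.0025,0,0,0,-0.4,0,0,0.005,0,0,0,-0.4,0,0,0.005,0,0,0,-0.4,0,0,0.0075,0,0,0,-0.4,0,0,0.0075,0,0,0,-0.4,0,0,0.0075,0,0,0,-0.4,0,0,0.0075,0,0,0,-0.4,0,0,0.0075,0,0,0,-0.4,0,0,0.0075,0,0,0,-0.4], "force": 35}}

```text
time: 10.45
tool_pos: [482.2, 67.0, 51.7]
tcp_rot: [180.0, 0.0, 77.6]
ft_force: [-14.3, -1.7, 27.4]
finger_gap: 43.9
grip_force: 39.4
```

>>> {"method": "carry_out", "body": {"increments": [0,0,-0.004,0,0,0,-0.4,0,0,-0.006,0,0,0,-0.4,0,0,-0.006,0,0,0,0.05,0,0,-0.006,0,0,0,0.1,0,0,-0.006,0,0,0,0.2,0,0,-0.006,0,0,0,0.4,0,0,-0.006,0,0,0,0.7,0,0,-0.006,0,0,0,1,0,0,-0.006,0,0,0,1,0,0,-0.006,0,0,0,1], "force": 35}}

```text
time: 11.7
tool_pos: [481.9, 67.0, 51.5]
tcp_rot: [180.0, 0.0, 77.6]
ft_force: [0.4, -0.1, -0.3]
finger_gap: 84.9
grip_force: 0.0
```

>>> {"method": "carry_out", "body": {"increments": [0,0,-0.05,0,0,0,1,0,0,-0.1,0,0,0,1,0,0,-0.2,0,0,0,1,0,0,-0.33,0,0,0,1,-0.05,0,-0.45,0,0,0,1,-0.15,0,-0.45,0,0,0,1,-0.28,0,-0.45,0,0,0,1,-0.28,0,-0.45,0,0,0,1,-0.28,0,-0.45,0,0,0,1,-0.28,0,-0.45,0,0,0,1]}}

```text
time: 12.95
tool_pos: [458.0, -41.4, 231.3]
tcp_rot: [-180.0, -0.0, 77.6]
ft_force: [-0.3, 0.2, 0.1]
finger_gap: 85.3
grip_force: 0.0
```

Run:
```python
from m import *
from bench import sense,viewer
s=sense();c,i=snapw('p1')
print(s['time'],s['tool_pos'],s['tcp_rot'],s['finger_gap'])
sd=viewer.snapshot('side')[...,::-1];sc=viewer.snapshot('scene')[...,::-1];cv2.imwrite('pics/p1sd.png',sd);cv2.imwrite('pics/p1sc.png',sc)
p=proj(c,[481.8,67.4,100]);print('expected cap px',p)
x,y=p.astype(int)
h=blob(i,(x-50,max(y-50,0),x+50,y+50),white);print(cv2.fitEllipse(h.astype(np.float32)),circ(c,h,100))
o=np.hstack([i[:,120:520],cv2.resize(sd[180:330,290:440],(400,400))]);cv2.imwrite('pics/p1v.png',o)
```

```text
12.95 [457.96137128 -41.37098809 231.33291873] [-1.79985903e+02 -1.96965102e-02  7.76363765e+01] 85.27341797718884
expected cap px [319.83354988  69.62778044]
((317.51275634765625, 51.31753921508789), (104.59707641601562, 195.88522338867188), 3.8824939727783203) (array([478.67009934,  69.87894799]), np.float64(51.16610266218275))
```

View pics/p1v.png

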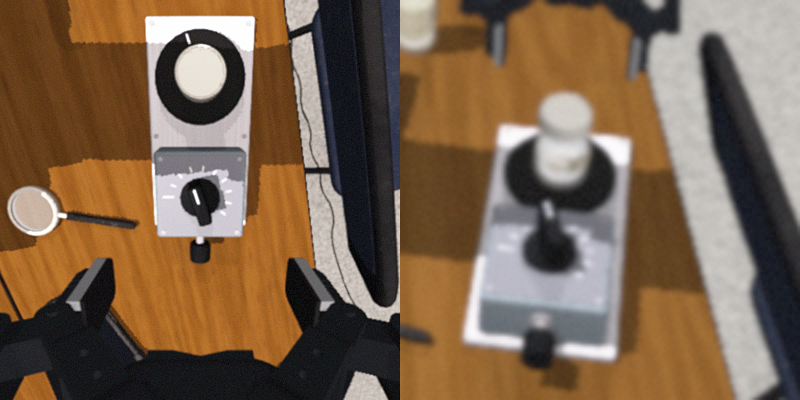

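The jar stands in the middle of the disc, with its cap at wrist (320,72) against the expected (320,70). Box, bar and lock are unchanged, the lock knob at about (320,250). Lock knob next.

Run:
```python
from m import *
from bench import sense
s=sense();c,i=L('p1');c1,i1=L('s1')
k=[cv2.minAreaRect(blob(im,roi,dark(70)).astype(np.float32))for im,roi in((i1,(305,232,340,256)),(i,(305,240,340,266)))];print(k)
print(tri((c1,k[0][0]),(c,k[1][0])),onz(c,k[1][0],42))
print(togo(s,[438.8,-128.9,24],[180,0,77.6]))
```

```text
[((321.5, 242.0), (20.0, 17.0), 90.0), ((319.5, 251.0), (22.0, 19.0), 90.0)]
(array([ 439.76690711, -123.60622294,   50.57502053]), np.float64(0.09716639020273514)) [ 438.7521954  -127.76052692   42.        ]
[-2.238e-01  1.000e-04  5.183e-01 -0.000e+00 -0.000e+00  2.000e-04]
```

>>> {"method": "carry_out", "body": {"increments": [-0.12,0,0,0,0,0,1,-0.2238,0,0.08,0,0,0,1,-0.2238,0,0.22,0,0,0,1,-0.2238,0,0.36,0,0,0,1,-0.2238,0,0.48,0,0,0,0.5,-0.2238,0,0.518,0,0,0,0.2,-0.2238,0,0.518,0,0,0,-0.1,-0.2238,0,0.518,0,0,0,-0.6,-0.2238,0,0.518,0,0,0,-0.8,-0.2238,0,0.518,0,0,0,-0.8], "force": 60}}

```text
time: 14.35
tool_pos: [438.5, -130.0, 26.3]
tcp_rot: [-180.0, 0.0, 77.6]
ft_force: [-8.9, 2.6, 5.2]
finger_gap: 23.7
grip_force: 58.6
```

>>> {"method": "carry_out", "body": {"increments": [0,0,0,0,0,0,-0.8,0,0,0,0,0,0,-0.8,-0.01,0,0,0,0,0,-0.8,-0.025,0,0,0,0,0,-0.8,-0.04,0,0,0,0,0,-0.8,-0.055,0,0,0,0,0,-0.8,-0.065,0,0,0,0,0,-0.8,-0.065,0,0,0,0,0,-0.8,-0.065,0,0,0,0,0,-0.8,-0.065,0,0,0,0,0,-0.8], "force": 60}}

```text
time: 15.6
tool_pos: [433.4, -153.6, 26.4]
tcp_rot: [-180.0, -0.1, 77.6]
ft_force: [-6.1, 12.1, 9.0]
finger_gap: 23.6
grip_force: 58.8
```

>>> {"method": "carry_out", "body": {"increments": [0.002,0,0,0,0,0,-0.3,0.003,0,0,0,0,0,0.2,0.003,0,0,0,0,0,0.5,0.003,0,0,0,0,0,0.8,0.003,0,-0.05,0,0,0,1,0.003,0,-0.18,0,0,0,1,0.003,0,-0.3,0,0,0,1,0.003,0,-0.4,0,0,0,1,0.003,0,-0.44,0,0,0,1,0.003,0,-0.44,0,0,0,1]}}

```text
time: 16.85
tool_pos: [433.7, -154.3, 200.8]
tcp_rot: [179.9, 0.0, 77.6]
ft_force: [0.2, 0.9, -0.1]
finger_gap: 85.6
grip_force: 0.0
```

Run:
```python
from m import *
from bench import sense
s=sense();c,i=snapw('k1')
print(s['time'],s['tool_pos'],s['tcp_rot'])
for y in(-76,-100):
    a=np.radians(-12.4);print(proj(c,[455.1-np.sin(a)*y,-54.7+np.cos(a)*y,45]))
h=blob(i,(290,180,350,300),dark(70));q=cv2.minAreaRect(h.astype(np.float32));print(q,onz(c,q[0],42))
cv2.imwrite('pics/k1v.png',cv2.resize(i[60:300,220:420],None,fx=2.5,fy=2.5,interpolation=2))
print(togo(s,[455.1,-54.7,120],[180,0,95.6]))
```

```text
16.85 [ 433.7078928  -154.31091817  200.77693128] [1.79904339e+02 2.42867154e-02 7.75554184e+01]
[318.95951474 163.86046616]
[318.98060134 186.80379046]
((319.5, 189.0), (18.0, 23.0), 90.0) [ 433.48096183 -155.55378659   42.        ]
[ 2.548e-01 -1.800e-03  2.018e-01  3.000e-04  1.000e-04 -5.010e-02]
```

View pics/k1v.png

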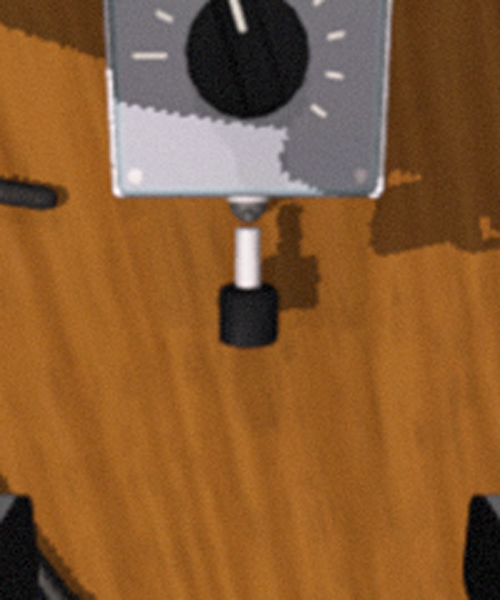

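The lock knob sits fully out: its centre is at wrist (319,189), against the predicted (319,187) for 24 mm of travel. Now the bar knob.

>>> {"method": "carry_out", "body": {"increments": [0.14,-0.001,0,0,0,-0.025,1,0.2548,-0.0018,0,0,0,-0.05,1,0.2548,-0.0018,0.1,0,0,-0.05,1,0.2548,-0.0018,0.2,0,0,-0.05,1,0.2548,-0.0018,0.28,0,0,-0.05,0.6,0.2548,-0.0018,0.305,0,0,-0.05,0.2,0.2548,-0.0018,0.305,0,0,-0.05,-0.2,0.2548,-0.0018,0.305,0,0,-0.05,-0.5,0.2548,-0.0018,0.305,0,0,-0.05,-0.9,0.2548,-0.0018,0.305,0,0,-0.05,-0.9], "force": 40}}

```text
time: 18.15
tool_pos: [454.9, -54.7, 79.9]
tcp_rot: [179.9, 0.0, 95.6]
ft_force: [-4.8, -0.0, 6.6]
finger_gap: 13.1
grip_force: 39.7
```

Run:
```python
from h import *
from bench import sense
s=sense()
for k in('time','tool_pos','tcp_rot','finger_gap','grip_force','ft_force','wrist_torque'):print(k,s[k])
```

```text
time 18.15
tool_pos [454.89757628 -54.67329574  79.85059577]
tcp_rot [1.79947497e+02 4.47589970e-02 9.55589454e+01]
finger_gap 13.143722172955139
grip_force 39.65736150741577
ft_force [-4.84067321 -0.00766791  6.63777778]
wrist_torque [-0.04874426  0.80940753  0.01241236]
```

>>> {"method": "carry_out", "body": {"increments": [0,0,0,0,0,-0.025,-0.9,0,0,0,0,0,-0.05,-0.9,0,0,0,0,0,-0.075,-0.9,0,0,0,0,0,-0.1,-0.9,0,0,0,0,0,-0.125,-0.9,0,0,0,0,0,-0.15,-0.9,0,0,0,0,0,-0.175,-0.9,0,0,0,0,0,-0.195,-0.9,0,0,0,0,0,-0.204,-0.9,0,0,0,0,0,-0.204,-0.9], "force": 40}}

```text
time: 19.4
tool_pos: [454.8, -54.6, 79.9]
tcp_rot: [-180.0, 0.0, 169.0]
ft_force: [-5.0, 0.4, 6.2]
finger_gap: 12.9
grip_force: 40.1
```

Run:
```python
from h import *
from bench import sense,viewer
s=sense()
for k in('time','tool_pos','tcp_rot','finger_gap','grip_force','ft_force','wrist_torque'):print(k,s[k])
im=viewer.snapshot('scene')[...,::-1];sd=viewer.snapshot('side')[...,::-1];w=viewer.snapshot('wrist')[...,::-1]
cv2.imwrite('pics/t_sc.png',im);cv2.imwrite('pics/t_sd.png',sd);cv2.imwrite('pics/t_w.png',w)
```

```text
time 19.4
tool_pos [454.78051279 -54.57661971  79.85606684]
tcp_rot [-1.79991367e+02  4.94125997e-02  1.69005786e+02]
finger_gap 12.92288472353396
grip_force 40.111892223358154
ft_force [-4.99409831  0.4455916   6.18336971]
wrist_torque [ 0.16666075  0.96111144 -0.54955932]
```

>>> {"method": "carry_out", "body": {"increments": [0,0,0,0,0,0,-0.9,0,0,0,0,0,0,-0.9,0,0,0,0,0,0.02,-0.9,0,0,0,0,0,0.045,-0.9,0,0,0,0,0,0.07,-0.9,0,0,0,0,0,0.095,-0.9,0,0,0,0,0,0.12,-0.9,0,0,0,0,0,0.145,-0.9,0,0,0,0,0,0.17,-0.9,0,0,0,0,0,0.19,-0.9], "force": 40}}

```text
time: 20.8
tool_pos: [454.9, -54.7, 79.8]
tcp_rot: [179.9, 0.1, 100.3]
ft_force: [-4.9, 0.8, 4.9]
finger_gap: 12.8
grip_force: 39.6
```

Run:
```python
from h import *
from bench import sense
s=sense()
for k in('time','tool_pos','tcp_rot','finger_gap','ft_force','wrist_torque'):print(k,s[k])
print((s['tcp_rot'][2]-48.5)/360)
```

```text
time 20.8
tool_pos [454.88820785 -54.67550086  79.84508273]
tcp_rot [1.79947052e+02 5.02579385e-02 1.00336232e+02]
finger_gap 12.776551594758415
ft_force [-4.87878581  0.77079544  4.91183172]
wrist_torque [-0.05741382  0.76138996 -0.0195446 ]
0.1439895322299559
```

>>> {"method": "carry_out", "body": {"increments": [0,0,0,0,0,0.02,-0.9,0,0,0,0,0,0.045,-0.9,0,0,0,0,0,0.07,-0.9,0,0,0,0,0,0.095,-0.9,0,0,0,0,0,0.115,-0.9,0,0,0,0,0,0.13,-0.9,0,0,0,0,0,0.14,-0.9,0,0,0,0,0,0.145,-0.9,0,0,0,0,0,0.145,-0.9,0,0,0,0,0,0.145,-0.9], "force": 40}}

```text
time: 22.05
tool_pos: [454.9, -54.8, 79.9]
tcp_rot: [179.9, -0.0, 48.4]
ft_force: [-5.2, -0.0, 5.0]
finger_gap: 13.0
grip_force: 39.6
```

Run:
```python
from h import *
from bench import sense
s=sense()
for k in('time','tool_pos','tcp_rot','finger_gap','ft_force','wrist_torque'):print(k,s[k])
```

```text
time 22.05
tool_pos [454.8787491  -54.79307589  79.86314883]
tcp_rot [ 1.79922511e+02 -1.47311690e-03  4.83888141e+01]
finger_gap 12.99010518693933
ft_force [-5.18411836e+00 -4.66407637e-03  4.99929404e+00]
wrist_torque [-0.25934434  0.80966878 -0.12277362]
```

>>> {"method": "carry_out", "body": {"increments": [0,0,0,0,0,0,-0.8,0,0,0,0,0,0,-0.4,0,0,0,0,0,0,0,0,0,0,0,0,0,0.4,0,0,0,0,0,0,0.8,0,0,-0.05,0,0,0,1,0,0,-0.15,0,0,0,1,0,0,-0.3,0,0,-0.027,1,0,0,-0.4,0,0,-0.055,1,0,0,-0.4,0,0,-0.081,1]}}

```text
time: 23.3
tool_pos: [456.7, -54.8, 242.9]
tcp_rot: [179.6, 0.0, 77.9]
ft_force: [0.0, -0.4, 0.3]
finger_gap: 85.4
grip_force: 0.0
```

Run:
```python
from m import *
from bench import sense
s=sense();c,i=snapw('k2')
print(s['time'],s['tool_pos'],s['tcp_rot'])
print(togo(s,[455.1-.2147*100,-54.7-.9767*100,200],[180,0,77.6]))
x,y=proj(c,[455.1,-54.7,90]).astype(int);print(x,y)
x0=max(x-120,0);y0=max(y-150,0)
cv2.imwrite('pics/k2v.png',cv2.resize(i[y0:y+90,x0:x+120],None,fx=2.4,fy=2.4,interpolation=2));print(x0,y0)
```

```text
23.3 [456.7272198  -54.80923046 242.93033507] [1.79553174e+02 8.05146709e-03 7.78896080e+01]
[-0.2506 -0.0061  0.1073  0.0012  0.      0.0008]
317 189
197 39
```

View pics/k2v.png

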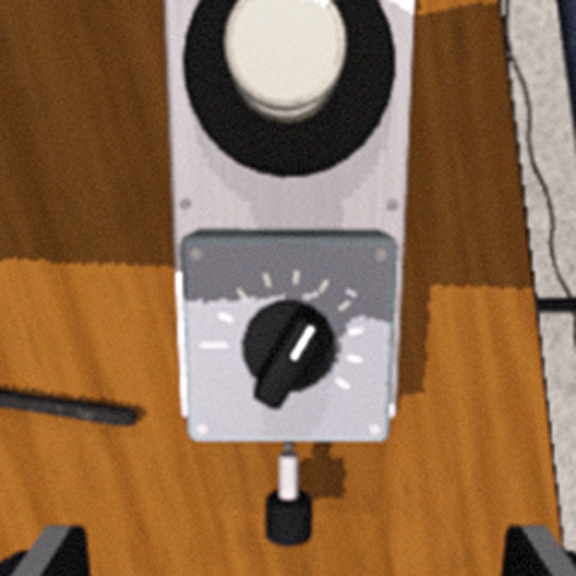

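The pointer sits at the fifth short tick (crop about (323,285)), the lock is still out, and the jar is central. Re-grip the lock knob and push it home.

>>> {"method": "carry_out", "body": {"increments": [-0.12,0,0,0,0,0,1,-0.25,0,0,0,0,0,1,-0.25,0,0.12,0,0,0,1,-0.25,0,0.26,0,0,0,1,-0.25,0,0.4,0,0,0,1,-0.25,0,0.5,0,0,0,0.6,-0.25,0,0.535,0,0,0,0.2,-0.25,0,0.535,0,0,0,-0.2,-0.25,0,0.535,0,0,0,-0.7,-0.25,0,0.535,0,0,0,-0.8], "force": 60}}

```text
time: 24.6
tool_pos: [433.5, -152.3, 25.7]
tcp_rot: [179.9, 0.0, 77.6]
ft_force: [-4.5, 0.4, 3.7]
finger_gap: 23.4
grip_force: 59.5
```

>>> {"method": "carry_out", "body": {"increments": [0,0,0,0,0,0,-0.8,0,0,0,0,0,0,-0.8,0.01,0,0,0,0,0,-0.8,0.025,0,0,0,0,0,-0.8,0.04,0,0,0,0,0,-0.8,0.055,0,0,0,0,0,-0.8,0.063,0,0,0,0,0,-0.8,0.063,0,0,0,0,0,-0.8,0.063,0,0,0,0,0,-0.8,0.063,0,0,0,0,0,-0.8], "force": 60}}

```text
time: 25.85
tool_pos: [438.7, -128.7, 25.6]
tcp_rot: [179.9, 0.1, 77.6]
ft_force: [-7.1, -4.7, 4.3]
finger_gap: 23.6
grip_force: 59.5
```

>>> {"method": "carry_out", "body": {"increments": [0.005,0,0,0,0,0,-0.8,0.005,0,0,0,0,0,-0.8,0.005,0,0,0,0,0,-0.8,0.001,0,0,0,0,0,-0.2,0,0,0,0,0,0,0.4,0,0,0,0,0,0,0.8,0,0,-0.02,0,0,0,1,0,0,-0.15,0,0,0,1,0,0,-0.3,0,0,0,1,0,0,-0.43,0,0,0,1]}}

```text
time: 27.1
tool_pos: [438.5, -127.2, 199.2]
tcp_rot: [179.9, 0.0, 77.6]
ft_force: [0.8, -0.0, 0.2]
finger_gap: 85.4
grip_force: 0.0
```

Run:
```python
from m import *
from bench import sense,viewer
s=sense();c,i=snapw('e1')
print(s['time'],s['tool_pos'],s['ft_force'],s['finger_gap'])
a=np.radians(-12.4)
P=lambda y,z,x=0:np.array([455.1+np.cos(a)*x-np.sin(a)*y,-54.7+np.sin(a)*x+np.cos(a)*y,z])
for y in(-76,-79,-100):print(y,proj(c,P(y,45)))
p=proj(c,P(-76,45)).astype(int)
h=blob(i,(p[0]-18,p[1]-10,p[0]+18,p[1]+40),dark(70));print(h.min(0),h.max(0),cv2.minAreaRect(h.astype(np.float32))[0])
print('end edge at home vs out',proj(c,P(-88,46)),proj(c,P(-112,46)))
# pointer line (white on knob)
k=proj(c,P(0,97)).astype(int);w=blob(i,(k[0]-14,k[1]-16,k[0]+14,k[1]+16),lambda im:im.min(2)>150)
q=[onz(c,z,97)[:2] for z in w];q=np.array(q);v=np.linalg.svd(q-q.mean(0))[2][0];print('line centre',q.mean(0),'angle',np.degrees(np.arctan2(v[1],v[0])),'expected',167.6-120)
sc=viewer.get_calibration('scene');m=viewer.snapshot('scene')[...,::-1];o=cv2.imread('pics/p1sc.png')
d=cv2.absdiff(m,o)[165:225,290:345].max();print('diff jar region vs placed (scene)',d, cv2.absdiff(m,o)[195:290,160:290].max())
```

```text
27.1 [ 438.53789234 -127.2236828   199.21542255] [ 0.76195623 -0.04540018  0.16402087] 85.41772215747865
-76 [320.02631138 190.46544018]
-79 [320.02475025 193.2527804 ]
-100 [320.01405734 212.31697349]
[309. 180.] [332. 201.] (320.5, 190.5)
end edge at home vs out [320.02296311 201.79898188] [320.01087158 223.20641164]Traceback (most recent call last):
  File "<stdin>", line 12, in <module>
  File "m.py", line 8, in blob
    return cv2.convexHull(max(cs,key=cv2.contourArea))[:,0].astype(float)
                          ~~~^^^^^^^^^^^^^^^^^^^^^^^^
ValueError: max() iterable argument is empty
```

Run:
```python
from m import *
a=np.radians(-12.4)
for t in('s1','k2','e1'):
    c,i=L(t);k=proj(c,[455.1,-54.7,97]).astype(int)
    r=i[k[1]-12:k[1]+13,k[0]-12:k[0]+13].min(2).astype(int)
    ys,xs=np.where(r>110);P=np.array([onz(c,(x+k[0]-12,y+k[1]-12),97)[:2] for x,y in zip(xs,ys)])
    v=np.linalg.svd(P-P.mean(0))[2][0];print(t,len(P),P.mean(0),np.degrees(np.arctan2(*v[::-1]))%180)
```

```text
s1 108 [450.07115741 -56.4021649 ] 68.80354044234373
k2 83 [460.5623453  -55.78672211] 83.4065481311123
e1 32 [460.15555116 -48.56295599] 46.48025003557564
```

The lock knob is home, at pixel row 190.5 against the predicted 190.5. The pointer is at 46.5° against the expected 47.6°, so it is on the fifth click.

```bash
python3 -c "
from bench import order
print(order.hand_in())"
```

```text
the job is handed in; nothing more can be done
None
```

I handed the job in at about 27 s: the short jar is on the turntable, the bar knob is at the fifth click from its stop, and the lock knob is home; the hand-in returned no verdict.

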